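# Close the filler cap of a hydraulic power unit before dispatch

## Task

The filler cap on the hydraulic power unit has been left loose on its thread. Screw it down clockwise until it is snug on its O-ring, hand-tight at about 0.5 N m, stop there without overtightening it, and let go. Leave the other things on the bench where they lie.

Things in the scene. Friction and masses are not known exactly. Their poses are not given: they have to be found in the camera images.
- cap_grip (a point): Centre of the filler cap, on its axis, 20 mm above the skirt's lower edge: grip here from above at any yaw; z up, x (arrow) turns with the cap. Black fluted cap with yellow disc and arrow on top, 58 mm diameter, 40 mm tall, at the end away from the blue motor. A flange 84 mm across lies 28 to 31 mm below this point at the start, 26.5 mm at the end. A grip of 40 N does not slip.
- cap: The filler cap; origin on its axis at the skirt's lower edge, axes as cap_grip. It is started on a right-hand thread and cannot be lifted off: it turns clockwise seen from above, with 0.08 N m of drag, sinking 1.5 mm per rad, for 1.3 to 3.2 rad until it meets the O-ring and sinks no more. When let go it springs back with the rubber by up to 0.5 rad and stays, snug.
- oring: Rubber O-ring, 47 mm across, hidden under the cap's crown; origin on the cap's axis, x along the unit's x. Once met, the cap drags it round: the turning torque is 0.25 N m plus 1 N m per rad past meeting; when the hand stops turning it may read up to 0.5 N m less (friction). Snug is 0.4 to 0.6 N m, best 0.5; turned 0.85 rad past meeting (1.1 N m) it is crushed.
- power_unit: Hydraulic power unit on a pallet 300 x 480 mm; heavy, does not move. Origin on the bench under the pallet's middle, z up. Cover plate 264 (x) x 444 (y) mm, top 190 mm up; filler axis at (-30, -145) mm; blue motor lying along x at y = 67 to 183 mm, up to 360 mm high; valve block at (70, 20) mm, up to 243 mm high.
- carton: Brown cardboard carton 100 x 140 x 75 mm lying on the bench; to be left alone. Origin at the centre of its underside.
- tape_roll: Roll of brown packing tape, 104 mm in diameter, 48 mm tall, lying flat; to be left alone. Origin at the centre of its underside.
- flange_cover: Orange plastic flange cover, disc of 116 mm diameter, 26 mm tall in the middle, lying flat; to be left alone. Origin at the centre of its underside.
- wrench: Steel spanner 190 mm long, lying flat along its x; to be left alone. Origin at its middle, underside.

How it is judged:
By the outcome, as a careful person would: the job done as asked, in the order asked, and still so for the second after the job is handed in, with the robot touching nothing.
It also fails if it takes over 61 s, if anything falls off the work surface, if the arm or the gripper's body presses on something with over 40 N, if the wrist force passes 120 N, or if a joint passes its speed limit or range.

## Robot

A 6-joint arm with a two-finger parallel gripper is mounted at the origin on the work surface. World frame = base frame: x ahead of the robot, y to its left, z up, the work surface at z = 0. Lengths are in m, angles in rad, forces in N, time in s.
With the tool pointing down it reaches from about 0.275 to 0.875 m from the base axis. Payload 12.5 kg.
Tool frame: the origin (TCP) lies at the very end of the fingers, on their centre line; the grasp point (between the pads) lies grip_depth behind it (grip_depth is the distance from the TCP to the grasp point, in m); z points along the fingers, y is the direction in which the jaws open and shut (so a half turn about z gives the same grasp; the last joint's range is limited). The gripper opens to 85 mm and grips with 20 to 120 N. Pads are 22 mm wide; open, the fingers measure 114 mm over their backs; the gripper's body (76 mm by 85 mm) begins 54 mm behind the grasp point. The pads swing forward as they close: fully open they stand 13 mm farther back than shut.
Start: joints at [-1.26, 0.351, 1.652, -0, 1.139, -0.085], TCP at [0.212, -0.507, 0.197] pointing down, gripper open.
Joint ranges: [-2.75, 2.75], [-0.79, 2.1], [0.01, 2.65], [-1.57, 4.71], [0.07, 3.14], [-2.87, 2.87]. Speed limits (rad/s): [2.22, 2.22, 2.79, 3.14, 3.14, 3.14].

## Interface

Orientations are given as [roll, pitch, yaw] about the fixed x, y, z axes, in that order (R = Rz(yaw) Ry(pitch) Rx(roll)).
In Python, from workcell import * gives the robot as it stands. The module is installed in compiled form; this text tells all that it offers.
- The arm moves only by the tool carry_out, never from a script. Its argument "commands" is a list of rows, each an object of numbers: "dx", "dy", "dz": the shift along the tool's x, y, z in m; "rx", "ry", "rz": the turn, a rotation vector about the tool's x, y, z in degrees. In form: [{"dx": .., "dy": .., "dz": .., "rx": .., "ry": .., "rz": ..}, ...]. A call has exactly 10 rows; each row is the pose to reach, as a shift and turn from the pose measured when the call began, along the tool's axes at that moment; what a row does not reach only later rows make up. A row lasts 1/12 s, in which the tool goes at most 41.7 mm and 7.16 degrees, less where a joint would pass 70% of its speed; a pose out of reach is approached as far as the arm can. A call with a gripper value outside its range is refused whole. "claw" is the opening, from 0 (shut) to 1 (fully open), set as the call begins (left out, the last holds). The fingers move at their own pace and stop on an object; the grip force is fixed at half the most. Time passes only in rows, so rows that repeat a pose let the fingers close, or fill a call up. It gives the time, the measured TCP pose, the force and the opening at its end, in the units of the state.
- get_obs(): the state, without advancing time (a new reading comes with each control period).
- grab_frame(name): name is "side" or "top" or "wrist"; returns a dict with "color" (400x640x3 uint8, red, green, blue), "camera_matrix" (3x3 intrinsics, pixels), "R" (3x3) and "t" (3): a world point X has camera coordinates R X + t; the wrist camera has in their place "T_tool_cam" (4x4, takes a point from camera to tool coordinates, whose origin is the TCP and whose axes are the flange's). Camera axes: x right, y down, z forward; pixel columns grow to the right and rows downward; lengths in m; the calibration is good to about 2 mm. A picture is of the moment at which its call begins: read the wrist's pose just before it. There is no depth.
- sign_off(): hands the job in, once; it reports no verdict.
The state is a dict: "time_s": time; "joint_positions": joint angles; "dq": joint speeds; "joint_efforts": joint torques, N m; "tcp_pos": TCP position; "tool_rot": TCP orientation; "wrist_force": force on the tool from outside, world axes, zero at the start; "moment": the same for the moment, N m; "finger_gap": opening from 0.0 (shut) to 1.0 (fully open).
Only numpy, scipy, OpenCV 4.12 (cv2) and the standard library are available. Lean on these libraries where they do the work, as an engineer would, in place of code of your own. Each camera call takes 0.05 s, during which the arm holds its last target. There are 200 camera calls.

## Working session

There is one attempt and no reset: what is moved stays moved. The work goes in short steps, Python scripts to look and compute and a tool call to move; the robot and the scene stay as the last step left them, time stands still between calls to the robot, and variables do not carry over. Pictures are saved under pics/ and viewed, about 8 in all and at most 12, crops included, and the job is handed in when it is done.

Besides the shell and the picture viewer there is one more tool, called after ">>>" as name([rows], argument=value, ...), one row to a line, values as JSON. carry_out: Moves the arm, as the interface text tells. Its arguments: {"type":"object","properties":{"commands":{"type":"array","items":{"type":"object","properties":{"dx":{"type":"number"},"dy":{"type":"number"},"dz":{"type":"number"},"rx":{"type":"number"},"ry":{"type":"number"},"rz":{"type":"number"}}}},"claw":{"type":"number"}},"required":["commands"]}

```bash
mkdir -p pics; python3 - <<'E'
from workcell import *
import cv2,numpy as np
o=get_obs();print(o)
ims=[]
for n in("side","top","wrist"):
    f=grab_frame(n);np.save(f"pics/{n}0.npy",f,allow_pickle=True);ims.append(f["color"][:,:,::-1])
    print(n,f["camera_matrix"].tolist(),{k:np.round(v,4).tolist() for k,v in f.items() if k in("R","t","T_tool_cam")})
cv2.imwrite("pics/a.png",np.hstack(ims[:2])[:, :]) if 0 else None
for n,i in zip(("side","top","wrist"),ims): cv2.imwrite(f"pics/{n}0.png",i)
E
```

```text
{'time_s': 0.0, 'joint_positions': array([-1.25959154e+00,  3.51223931e-01,  1.65238869e+00, -2.59040354e-05,
        1.13911855e+00, -8.46121868e-02]), 'dq': array([ 0.00014219, -0.00121417, -0.00026818,  0.00029444, -0.00065478,
        0.0001567 ]), 'joint_efforts': array([-1.18409902e-03, -5.06101477e+01, -2.91404253e+01, -1.35369496e-04,
        4.62126322e-03,  1.13999327e-06]), 'tcp_pos': array([ 0.21196005, -0.50712848,  0.19617864]), 'tool_rot': array([-3.14045623e+00, -7.27859443e-05,  3.95827788e-01]), 'wrist_force': array([ 0.53158989, -0.08762229,  0.66391098]), 'moment': array([0.04295444, 0.00963384, 0.01583635]), 'finger_gap': 0.9990509253679062}
side [[378.10826820539506, 0.0, 322.8580471140475], [0.0, 378.10826820539506, 200.65613376099768], [0.0, 0.0, 1.0]] {'R': [[-0.9889, -0.1486, 0.0003], [-0.0968, 0.6428, -0.7599], [0.1128, -0.7515, -0.65]], 't': [0.4966, 0.2926, 1.1105]}
top [[480.0462239901262, 0.0, 319.2418014840797], [0.0, 480.0462239901262, 199.20757679050968], [0.0, 0.0, 1.0]] {'R': [[-0.0162, -0.9997, -0.0176], [-0.9887, 0.0187, -0.1485], [0.1488, 0.0149, -0.9888]], 't': [-0.154, 0.5304, 1.4582]}
wrist [[352.33962119506856, 0.0, 319.113188054773], [0.0, 352.33962119506856, 200.12962808116384], [0.0, 0.0, 1.0]] {'T_tool_cam': [[-0.0003, -0.9496, -0.3136, 0.0803], [1.0, 0.0001, -0.0011, -0.001], [0.0011, -0.3136, 0.9496, -0.1769], [0.0, 0.0, 0.0, 1.0]]}
```

View pics/top0.png

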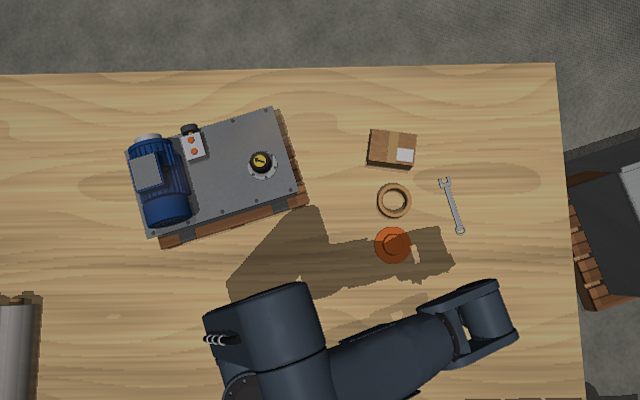

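View pics/side0.png

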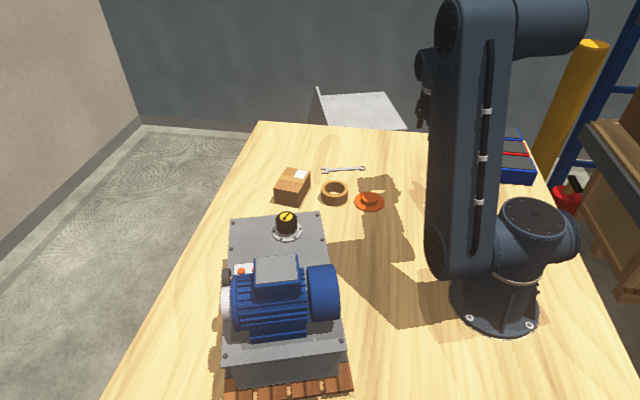

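The top view shows the cap's yellow disc at about (260,160) and the side view shows it at about (287,217). I'll triangulate it and estimate the unit's yaw.

```bash
python3 - <<'E'
import cv2,numpy as np
P=[];px=[]
for n,c in(("side",(287,217)),("top",(260,160))):
    f=np.load(f"pics/{n}0.npy",allow_pickle=True).item()
    h=cv2.cvtColor(f["color"],cv2.COLOR_RGB2HSV)
    m=cv2.inRange(h,(20,120,120),(35,255,255)); w=np.zeros_like(m);w[c[1]-14:c[1]+14,c[0]-14:c[0]+14]=1
    m=m*w
    pts=cv2.findNonZero(m);(x,y),_,_=cv2.minAreaRect(cv2.convexHull(pts)); print(n,x,y,len(pts))
    P.append(f["camera_matrix"]@np.c_[f["R"],f["t"]]);px.append((x,y))
X=cv2.triangulatePoints(P[0],P[1],np.array(px[0]),np.array(px[1]));X=(X[:3]/X[3]).ravel();print("cap top",X, "r",np.hypot(*X[:2]),"az",np.arctan2(X[1],X[0]))
E
```

```text
side 285.5 216.0 89
top 259.5 160.5 91
cap top [ 0.60527644 -0.00607706  0.24827775] r 0.6053069423566249 az -0.010039795816882096
```

>>> carry_out([
  {"dx":0.0275,"dy":-0.0155,"dz":-0.014,"rz":-7},
  {"dx":0.055,"dy":-0.031,"dz":-0.028,"rz":-14},
  {"dx":0.0825,"dy":-0.0465,"dz":-0.042,"rz":-21},
  {"dx":0.11,"dy":-0.062,"dz":-0.056,"rz":-28},
  {"dx":0.1375,"dy":-0.0775,"dz":-0.07,"rz":-35},
  {"dx":0.165,"dy":-0.093,"dz":-0.084,"rz":-42},
  {"dx":0.1925,"dy":-0.1085,"dz":-0.098,"rz":-49},
  {"dx":0.22,"dy":-0.124,"dz":-0.112,"rz":-56},
  {"dx":0.2475,"dy":-0.1395,"dz":-0.126,"rz":-63},
  {"dx":0.275,"dy":-0.155,"dz":-0.134,"rz":-70},
], claw=1)

```text
invalid input at $.commands[0]: expected keys dx, dy, dz, rx, ry, rz
```

>>> carry_out([
  {"dx":0.0275,"dy":-0.0155,"dz":-0.014,"rx":0,"ry":0,"rz":-7},
  {"dx":0.055,"dy":-0.031,"dz":-0.028,"rx":0,"ry":0,"rz":-14},
  {"dx":0.0825,"dy":-0.0465,"dz":-0.042,"rx":0,"ry":0,"rz":-21},
  {"dx":0.11,"dy":-0.062,"dz":-0.056,"rx":0,"ry":0,"rz":-28},
  {"dx":0.1375,"dy":-0.0775,"dz":-0.07,"rx":0,"ry":0,"rz":-35},
  {"dx":0.165,"dy":-0.093,"dz":-0.084,"rx":0,"ry":0,"rz":-42},
  {"dx":0.1925,"dy":-0.1085,"dz":-0.098,"rx":0,"ry":0,"rz":-49},
  {"dx":0.22,"dy":-0.124,"dz":-0.112,"rx":0,"ry":0,"rz":-56},
  {"dx":0.2475,"dy":-0.1395,"dz":-0.126,"rx":0,"ry":0,"rz":-63},
  {"dx":0.275,"dy":-0.155,"dz":-0.134,"rx":0,"ry":0,"rz":-70},
], claw=1)

```text
time_s: 0.98
tcp_pos: [0.4069, -0.257, 0.3319]
tool_rot: [3.141, 0.0, 1.623]
wrist_force: [0.2, -0.7, 0.5]
finger_gap: 0.997
```

```bash
cat > h.py <<'E'
from workcell import *
import numpy as np
from scipy.spatial.transform import Rotation as Ro
def go(target,yaw):
    "print shift in tool axes and rz (deg) to a tool-down target"
    o=get_obs();R=Ro.from_euler("xyz",o["tool_rot"]);T=Ro.from_euler("xyz",[np.pi,0,yaw])
    print("t",round(o["time_s"],2),"tcp",o["tcp_pos"].round(4),"rot",o["tool_rot"].round(4),"j",o["joint_positions"].round(3))
    print("shift",R.inv().apply(np.array(target)-o["tcp_pos"]).round(4),"rotvec",np.degrees((R.inv()*T).as_rotvec()).round(2))
E
python3 - <<'E'
from h import *
import workcell
print([k for k in dir(workcell) if not k.startswith("__")],getattr(workcell,"grip_depth",None))
go([.605,-.006,.33],3.06)
E
```

```text
['MotionError', 'get_obs', 'grab_frame', 'grip_depth', 'sign_off'] 0.0187
t 0.98 tcp [ 0.4069 -0.257   0.3319] rot [3.1407e+00 2.0000e-04 1.6235e+00] j [-0.66   0.11   1.625  0.     1.406 -0.713]
shift [0.2403 0.2111 0.0021] rotvec [ 4.000e-02  5.000e-02 -8.231e+01]
```

>>> carry_out([
  {"dx":0.026,"dy":0.023,"dz":0,"rx":0,"ry":0,"rz":-7},
  {"dx":0.052,"dy":0.046,"dz":0,"rx":0,"ry":0,"rz":-14},
  {"dx":0.078,"dy":0.069,"dz":0,"rx":0,"ry":0,"rz":-21},
  {"dx":0.104,"dy":0.092,"dz":0,"rx":0,"ry":0,"rz":-28},
  {"dx":0.13,"dy":0.115,"dz":0,"rx":0,"ry":0,"rz":-35},
  {"dx":0.156,"dy":0.138,"dz":0,"rx":0,"ry":0,"rz":-42},
  {"dx":0.182,"dy":0.161,"dz":0,"rx":0,"ry":0,"rz":-49},
  {"dx":0.208,"dy":0.184,"dz":0,"rx":0,"ry":0,"rz":-56},
  {"dx":0.24,"dy":0.211,"dz":0,"rx":0,"ry":0,"rz":-63},
  {"dx":0.24,"dy":0.211,"dz":0,"rx":0,"ry":0,"rz":-70},
], claw=1)

```text
time_s: 1.82
tcp_pos: [0.6073, -0.0014, 0.3307]
tool_rot: [3.14, -0.0, 2.855]
wrist_force: [0.2, -0.8, -0.4]
finger_gap: 0.995
```

```bash
python3 - <<'E'
from h import *
import cv2
o=get_obs();f=grab_frame("wrist");f["pos"]=o["tcp_pos"];f["rot"]=o["tool_rot"];np.save("pics/w1.npy",f,allow_pickle=True)
cv2.imwrite("pics/w1.png",f["color"][:,:,::-1])
go([.605,-.006,.33],2.85)
# prediction
T=f["T_tool_cam"];R=Ro.from_euler("xyz",o["tool_rot"]).as_matrix()
for z in (.248,):
    c=T[:3,:3].T@(R.T@(np.array([.605,-.006,z])-o["tcp_pos"])-T[:3,3]);p=f["camera_matrix"]@c;print(p[:2]/p[2])
E
```

```text
t 1.87 tcp [ 0.606  -0.0035  0.3308] rot [ 3.1413e+00 -6.0000e-04  2.8639e+00] j [-0.083  0.362  1.308  0.     1.472 -1.376]
shift [ 0.0003 -0.0026  0.0008] rotvec [ 0.01 -0.04  0.79]
[311.37086041 193.99551131]
```

View pics/w1.png

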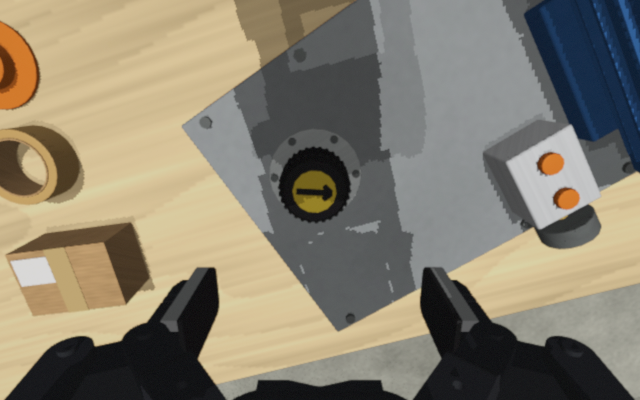

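The wrist view shows the yellow disc at about (315,192) against a prediction of (311,194). I'll correct from that.

```bash
python3 - <<'E'
from h import *
import cv2
f=np.load("pics/w1.npy",allow_pickle=True).item()
T=f["T_tool_cam"];R=Ro.from_euler("xyz",f["rot"]).as_matrix();h=cv2.cvtColor(f["color"],cv2.COLOR_RGB2HSV)
m=cv2.inRange(h,(20,120,60),(35,255,255));m[:,:260]=0;m[:,370:]=0;m[:140]=0;m[240:]=0
n,l,s,_=cv2.connectedComponentsWithStats(m);k=1+s[1:,4].argmax()
(x,y),ax,a=cv2.fitEllipse(cv2.convexHull(cv2.findNonZero((l==k).astype(np.uint8))));print(x,y,ax)
def ray(u,v,z):
    d=R@T[:3,:3]@np.linalg.solve(f["camera_matrix"],[u,v,1]);c=R@T[:3,3]+f["pos"];return c+d*(z-c[2])/d[2]
for z in(.245,.248,.251):print(ray(x,y,z).round(4))
p=ray(x,y,.248);go([p[0],p[1],.2293],2.864)
E
```

```text
314.014404296875 191.3629150390625 (42.74165725708008, 44.14597702026367)
[ 0.6044 -0.0037  0.245 ]
[ 0.6035 -0.0034  0.248 ]
[ 0.6027 -0.0031  0.251 ]
t 1.87 tcp [ 0.606  -0.0035  0.3308] rot [ 3.1413e+00 -6.0000e-04  2.8639e+00] j [-0.083  0.362  1.308  0.     1.472 -1.376]
shift [ 0.0023 -0.0006  0.1015] rotvec [ 0.01 -0.04 -0.01]
```

>>> carry_out([
  {"dx":0.002,"dy":-0.001,"dz":0.015,"rx":0,"ry":0,"rz":0},
  {"dx":0.002,"dy":-0.001,"dz":0.03,"rx":0,"ry":0,"rz":0},
  {"dx":0.002,"dy":-0.001,"dz":0.045,"rx":0,"ry":0,"rz":0},
  {"dx":0.002,"dy":-0.001,"dz":0.06,"rx":0,"ry":0,"rz":0},
  {"dx":0.002,"dy":-0.001,"dz":0.075,"rx":0,"ry":0,"rz":0},
  {"dx":0.002,"dy":-0.001,"dz":0.09,"rx":0,"ry":0,"rz":0},
  {"dx":0.002,"dy":-0.001,"dz":0.102,"rx":0,"ry":0,"rz":0},
  {"dx":0.002,"dy":-0.001,"dz":0.112,"rx":0,"ry":0,"rz":0},
  {"dx":0.002,"dy":-0.001,"dz":0.12,"rx":0,"ry":0,"rz":0},
  {"dx":0.002,"dy":-0.001,"dz":0.124,"rx":0,"ry":0,"rz":0},
], claw=1)

```text
time_s: 2.7
tcp_pos: [0.6034, -0.0041, 0.2059]
tool_rot: [-3.142, -0.002, 2.863]
wrist_force: [-0.3, 0.4, -0.1]
finger_gap: 1.0
```

```bash
python3 - <<'E'
from h import *
import cv2
f=grab_frame("wrist");g=grab_frame("side")
s=cv2.resize(g["color"][150:290,200:380],(512,400),interpolation=cv2.INTER_CUBIC)
cv2.imwrite("pics/w2.png",np.vstack([f["color"][150:350,100:540],cv2.resize(s,(440,344))])[:,:,::-1])
go([.604,-.004,.207],2.864);print(get_obs()["wrist_force"],get_obs()["moment"])
E
```

```text
t 2.8 tcp [ 0.6035 -0.004   0.2064] rot [ 3.1416e+00 -1.4000e-03  2.8634e+00] j [-0.084  0.44   1.495  0.     1.209 -1.377]
shift [-0.0005  0.0001 -0.0006] rotvec [ 0.   -0.08 -0.04]
[ 0.37039745  0.24693855 -0.29457202] [-0.01050999  0.01078006 -0.00198355]
```

View pics/w2.png

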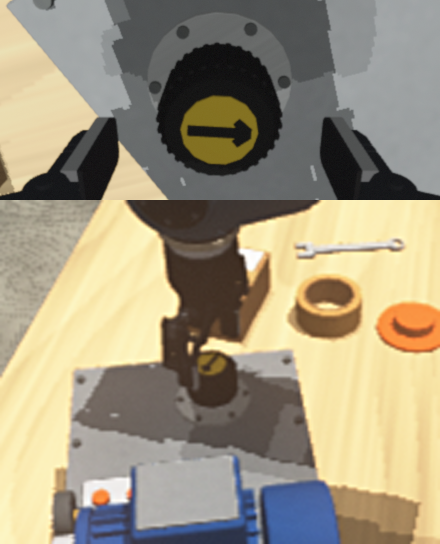

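The cap sits centred between the open fingers: tips at about 117 and 322, disc at 219, and its row of about 280 matches the 278 expected. Closing.

>>> carry_out([
  {"dx":0,"dy":0,"dz":0,"rx":0,"ry":0,"rz":0},
  {"dx":0,"dy":0,"dz":0,"rx":0,"ry":0,"rz":0},
  {"dx":0,"dy":0,"dz":0,"rx":0,"ry":0,"rz":0},
  {"dx":0,"dy":0,"dz":0,"rx":0,"ry":0,"rz":0},
  {"dx":0,"dy":0,"dz":0,"rx":0,"ry":0,"rz":0},
  {"dx":0,"dy":0,"dz":0,"rx":0,"ry":0,"rz":0},
  {"dx":0,"dy":0,"dz":0,"rx":0,"ry":0,"rz":0},
  {"dx":0,"dy":0,"dz":0,"rx":0,"ry":0,"rz":0},
  {"dx":0,"dy":0,"dz":0,"rx":0,"ry":0,"rz":0},
  {"dx":0,"dy":0,"dz":0,"rx":0,"ry":0,"rz":0},
], claw=0)

```text
time_s: 3.63
tcp_pos: [0.6051, -0.0045, 0.2091]
tool_rot: [3.141, 0.004, 2.863]
wrist_force: [-0.1, -1.9, 14.9]
finger_gap: 0.003
```

```bash
cat > s.py <<'E'
from h import *
o=get_obs();print(round(o["time_s"],2),o["tcp_pos"].round(4),o["tool_rot"].round(4),"j6",o["joint_positions"][5].round(4),"F",o["wrist_force"].round(2),"M",o["moment"].round(3),"eff6",o["joint_efforts"][5].round(3),o["finger_gap"].round(3),"dq6",o["dq"][5].round(3))
E
python3 s.py
```

```text
Traceback (most recent call last):
  File "s.py", line 2, in <module>
    o=get_obs();print(round(o["time_s"],2),o["tcp_pos"].round(4),o["tool_rot"].round(4),"j6",o["joint_positions"][5].round(4),"F",o["wrist_force"].round(2),"M",o["moment"].round(3),"eff6",o["joint_efforts"][5].round(3),o["finger_gap"].round(3),"dq6",o["dq"][5].round(3))
                                                                                                                                                                                                                           ^^^^^^^^^^^^^^^^^^^^^
AttributeError: 'float' object has no attribute 'round'
```

```bash
sed -i 's/o\["finger_gap"\].round(3)/o["finger_gap"]/' s.py; python3 s.py; python3 - <<'E'
from h import *
import cv2
f=grab_frame("wrist");g=grab_frame("side");np.save("pics/w3.npy",f,allow_pickle=True)
s=cv2.resize(g["color"][170:250,240:330],(495,440),interpolation=cv2.INTER_CUBIC)
cv2.imwrite("pics/w3.png",np.hstack([cv2.resize(f["color"][200:400,200:440],(300,250)),cv2.resize(s,(400,250))])[:,:,::-1])
E
```

```text
3.63 [ 0.6051 -0.0045  0.2091] [3.1411 0.004  2.8632] j6 -1.3765 F [-0.11 -1.9  14.92] M [-0.353  0.084  0.006] eff6 -0.001 0.0032877282221521966 dq6 0.001
```

View pics/w3.png

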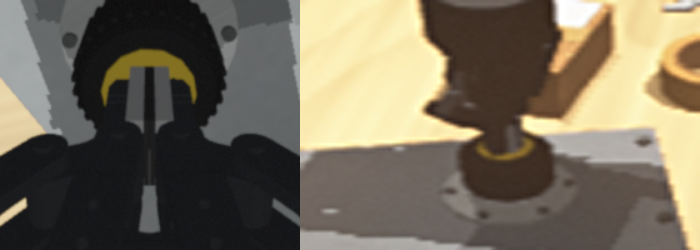

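The fingers shut on top of the cap: 15 N upward and opening about 0. The cameras agree on the cap top at z≈0.248 while the reported TCP reads 0.209. In the wrist image the tips also project where a point about 38 mm behind the nominal TCP would. So the real fingertips sit about 39 mm behind the reported TCP. I'll open, rise a little and go lower, checking the force.

>>> carry_out([
  {"dx":0,"dy":0,"dz":-0.01,"rx":0,"ry":0,"rz":0},
  {"dx":0,"dy":0,"dz":-0.02,"rx":0,"ry":0,"rz":0},
  {"dx":0,"dy":0,"dz":-0.02,"rx":0,"ry":0,"rz":0},
  {"dx":0,"dy":0,"dz":-0.02,"rx":0,"ry":0,"rz":0},
  {"dx":0,"dy":0,"dz":-0.02,"rx":0,"ry":0,"rz":0},
  {"dx":0,"dy":0,"dz":-0.02,"rx":0,"ry":0,"rz":0},
  {"dx":0,"dy":0,"dz":-0.02,"rx":0,"ry":0,"rz":0},
  {"dx":0,"dy":0,"dz":-0.02,"rx":0,"ry":0,"rz":0},
  {"dx":0,"dy":0,"dz":-0.02,"rx":0,"ry":0,"rz":0},
  {"dx":0,"dy":0,"dz":-0.02,"rx":0,"ry":0,"rz":0},
], claw=1)

```text
time_s: 4.57
tcp_pos: [0.605, -0.0045, 0.229]
tool_rot: [3.141, 0.004, 2.863]
wrist_force: [0.3, 0.4, -0.7]
finger_gap: 1.005
```

```bash
python3 s.py; python3 -c "
from h import *
go([.604,-.004,.173],2.864)"
```

```text
4.57 [ 0.605  -0.0045  0.229 ] [3.1412 0.0038 2.8633] j6 -1.3765 F [ 0.32  0.37 -0.74] M [0.047 0.03  0.005] eff6 0.0 1.004950883611843 dq6 0.0
t 4.57 tcp [ 0.605  -0.0045  0.229 ] rot [3.1412 0.0038 2.8633] j [-0.084  0.42   1.468 -0.     1.25  -1.377]
shift [0.0013 0.0002 0.056 ] rotvec [ 0.02  0.22 -0.04]
```

>>> carry_out([
  {"dx":0.001,"dy":0,"dz":0.006,"rx":0,"ry":0.2,"rz":0},
  {"dx":0.001,"dy":0,"dz":0.012,"rx":0,"ry":0.2,"rz":0},
  {"dx":0.001,"dy":0,"dz":0.018,"rx":0,"ry":0.2,"rz":0},
  {"dx":0.001,"dy":0,"dz":0.024,"rx":0,"ry":0.2,"rz":0},
  {"dx":0.001,"dy":0,"dz":0.03,"rx":0,"ry":0.2,"rz":0},
  {"dx":0.001,"dy":0,"dz":0.036,"rx":0,"ry":0.2,"rz":0},
  {"dx":0.001,"dy":0,"dz":0.042,"rx":0,"ry":0.2,"rz":0},
  {"dx":0.001,"dy":0,"dz":0.048,"rx":0,"ry":0.2,"rz":0},
  {"dx":0.001,"dy":0,"dz":0.053,"rx":0,"ry":0.2,"rz":0},
  {"dx":0.001,"dy":0,"dz":0.056,"rx":0,"ry":0.2,"rz":0},
], claw=1)

```text
time_s: 5.4
tcp_pos: [0.604, -0.0042, 0.1721]
tool_rot: [3.141, -0.0, 2.863]
wrist_force: [-0.1, -0.1, -0.3]
finger_gap: 1.0
```

```bash
python3 s.py; python3 - <<'E'
from h import *
import cv2
f=grab_frame("wrist");g=grab_frame("side")
s=g["color"][160:250,230:350]
cv2.imwrite("pics/w4.png",np.hstack([cv2.resize(f["color"][150:400,140:500],(430,300)),cv2.resize(s,(370,300),interpolation=cv2.INTER_CUBIC)])[:,:,::-1])
E
```

```text
5.4 [ 0.604  -0.0042  0.1721] [ 3.1413e+00 -4.0000e-04  2.8632e+00] j6 -1.3768 F [-0.08 -0.06 -0.31] M [-0.023  0.02   0.04 ] eff6 -0.0 1.0000749155578794 dq6 -0.001
```

View pics/w4.png

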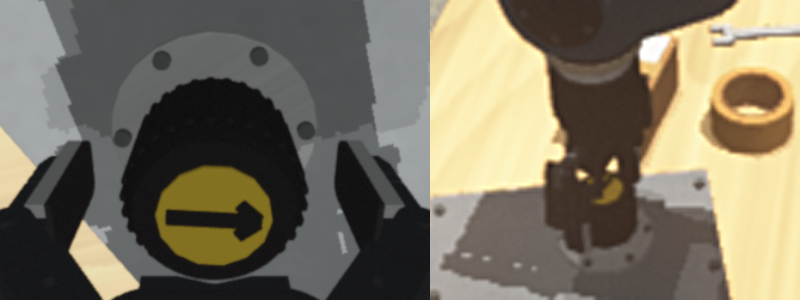

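The fingers now flank the cap's sides, centred about 214 in the crop. Closing.

>>> carry_out([
  {"dx":0,"dy":0,"dz":0,"rx":0,"ry":0,"rz":0},
  {"dx":0,"dy":0,"dz":0,"rx":0,"ry":0,"rz":0},
  {"dx":0,"dy":0,"dz":0,"rx":0,"ry":0,"rz":0},
  {"dx":0,"dy":0,"dz":0,"rx":0,"ry":0,"rz":0},
  {"dx":0,"dy":0,"dz":0,"rx":0,"ry":0,"rz":0},
  {"dx":0,"dy":0,"dz":0,"rx":0,"ry":0,"rz":0},
  {"dx":0,"dy":0,"dz":0,"rx":0,"ry":0,"rz":0},
  {"dx":0,"dy":0,"dz":0,"rx":0,"ry":0,"rz":0},
  {"dx":0,"dy":0,"dz":0,"rx":0,"ry":0,"rz":0},
  {"dx":0,"dy":0,"dz":0,"rx":0,"ry":0,"rz":0},
], claw=0)

```text
time_s: 6.33
tcp_pos: [0.6042, -0.0044, 0.1731]
tool_rot: [3.141, 0.0, 2.863]
wrist_force: [-3.3, -1.5, 5.5]
finger_gap: 0.665
```

```bash
python3 s.py
```

```text
6.33 [ 0.6042 -0.0044  0.1731] [3.1415e+00 3.0000e-04 2.8632e+00] j6 -1.3768 F [-3.28 -1.5   5.53] M [-0.231  0.376  0.025] eff6 0.001 0.6653946053843613 dq6 -0.0
```

>>> carry_out([
  {"dx":0,"dy":0,"dz":0.0001,"rx":0,"ry":0,"rz":4},
  {"dx":0,"dy":0,"dz":0.0002,"rx":0,"ry":0,"rz":8},
  {"dx":0,"dy":0,"dz":0.0003,"rx":0,"ry":0,"rz":12},
  {"dx":0,"dy":0,"dz":0.0004,"rx":0,"ry":0,"rz":16},
  {"dx":0,"dy":0,"dz":0.0005,"rx":0,"ry":0,"rz":20},
  {"dx":0,"dy":0,"dz":0.0006,"rx":0,"ry":0,"rz":24},
  {"dx":0,"dy":0,"dz":0.0007,"rx":0,"ry":0,"rz":28},
  {"dx":0,"dy":0,"dz":0.0008,"rx":0,"ry":0,"rz":32},
  {"dx":0,"dy":0,"dz":0.0009,"rx":0,"ry":0,"rz":36},
  {"dx":0,"dy":0,"dz":0.001,"rx":0,"ry":0,"rz":40},
])

```text
time_s: 7.17
tcp_pos: [0.6043, -0.0041, 0.1721]
tool_rot: [3.141, 0.0, 2.162]
wrist_force: [0.9, 0.7, 0.2]
finger_gap: 0.655
```

```bash
python3 s.py
```

```text
7.17 [ 0.6043 -0.0041  0.1721] [3.1407e+00 1.0000e-04 2.1618e+00] j6 -0.6754 F [0.85 0.71 0.24] M [ 0.18  -0.082  0.084] eff6 -1.29 0.6553782526769091 dq6 0.831
```

>>> carry_out([
  {"dx":0,"dy":0,"dz":0.0001,"rx":0,"ry":0,"rz":3},
  {"dx":0,"dy":0,"dz":0.0002,"rx":0,"ry":0,"rz":6},
  {"dx":0,"dy":0,"dz":0.0002,"rx":0,"ry":0,"rz":9},
  {"dx":0,"dy":0,"dz":0.0003,"rx":0,"ry":0,"rz":12},
  {"dx":0,"dy":0,"dz":0.0004,"rx":0,"ry":0,"rz":15},
  {"dx":0,"dy":0,"dz":0.0005,"rx":0,"ry":0,"rz":18},
  {"dx":0,"dy":0,"dz":0.0006,"rx":0,"ry":0,"rz":21},
  {"dx":0,"dy":0,"dz":0.0006,"rx":0,"ry":0,"rz":24},
  {"dx":0,"dy":0,"dz":0.0007,"rx":0,"ry":0,"rz":27},
  {"dx":0,"dy":0,"dz":0.0008,"rx":0,"ry":0,"rz":30},
])

```text
time_s: 8.0
tcp_pos: [0.6046, -0.004, 0.1713]
tool_rot: [3.14, -0.001, 1.636]
wrist_force: [0.9, 0.6, 0.9]
finger_gap: 0.661
```

```bash
python3 s.py
```

```text
8.0 [ 0.6046 -0.004   0.1713] [ 3.1400e+00 -5.0000e-04  1.6358e+00] j6 -0.1493 F [0.92 0.61 0.94] M [ 0.042 -0.19   0.095] eff6 -0.947 0.6614756571655669 dq6 0.623
```

>>> carry_out([
  {"dx":0,"dy":0,"dz":0,"rx":0,"ry":0,"rz":0.8},
  {"dx":0,"dy":0,"dz":0,"rx":0,"ry":0,"rz":1.6},
  {"dx":0,"dy":0,"dz":0.0001,"rx":0,"ry":0,"rz":2.4},
  {"dx":0,"dy":0,"dz":0.0001,"rx":0,"ry":0,"rz":3.2},
  {"dx":0,"dy":0,"dz":0.0001,"rx":0,"ry":0,"rz":4},
  {"dx":0,"dy":0,"dz":0.0001,"rx":0,"ry":0,"rz":4.8},
  {"dx":0,"dy":0,"dz":0.0001,"rx":0,"ry":0,"rz":5.6},
  {"dx":0,"dy":0,"dz":0.0002,"rx":0,"ry":0,"rz":6.4},
  {"dx":0,"dy":0,"dz":0.0002,"rx":0,"ry":0,"rz":7.2},
  {"dx":0,"dy":0,"dz":0.0002,"rx":0,"ry":0,"rz":8},
])

```text
time_s: 8.83
tcp_pos: [0.6047, -0.004, 0.1711]
tool_rot: [3.14, -0.001, 1.495]
wrist_force: [1.8, 0.7, 0.1]
finger_gap: 0.665
```

```bash
python3 s.py
```

```text
8.83 [ 0.6047 -0.004   0.1711] [ 3.1400e+00 -8.0000e-04  1.4948e+00] j6 -0.0083 F [1.76 0.67 0.13] M [ 0.041 -0.184  0.09 ] eff6 -0.195 0.6646131610128699 dq6 0.166
```

>>> carry_out([
  {"dx":0,"dy":0,"dz":0,"rx":0,"ry":0,"rz":1},
  {"dx":0,"dy":0,"dz":0.0001,"rx":0,"ry":0,"rz":2},
  {"dx":0,"dy":0,"dz":0.0001,"rx":0,"ry":0,"rz":3},
  {"dx":0,"dy":0,"dz":0.0001,"rx":0,"ry":0,"rz":4},
  {"dx":0,"dy":0,"dz":0.0001,"rx":0,"ry":0,"rz":5},
  {"dx":0,"dy":0,"dz":0.0002,"rx":0,"ry":0,"rz":6},
  {"dx":0,"dy":0,"dz":0.0002,"rx":0,"ry":0,"rz":7},
  {"dx":0,"dy":0,"dz":0.0002,"rx":0,"ry":0,"rz":8},
  {"dx":0,"dy":0,"dz":0.0002,"rx":0,"ry":0,"rz":9},
  {"dx":0,"dy":0,"dz":0.0003,"rx":0,"ry":0,"rz":10},
])

```text
time_s: 9.67
tcp_pos: [0.6048, -0.004, 0.1708]
tool_rot: [3.14, -0.001, 1.319]
wrist_force: [0.7, -0.4, 0.1]
finger_gap: 0.661
```

```bash
python3 s.py
```

```text
9.67 [ 0.6048 -0.004   0.1708] [ 3.1399e+00 -1.1000e-03  1.3186e+00] j6 0.1679 F [ 0.73 -0.39  0.08] M [ 0.025 -0.305  0.091] eff6 -0.262 0.6613888070432481 dq6 0.207
```

>>> carry_out([
  {"dx":0,"dy":0,"dz":0,"rx":0,"ry":0,"rz":1},
  {"dx":0,"dy":0,"dz":0.0001,"rx":0,"ry":0,"rz":2},
  {"dx":0,"dy":0,"dz":0.0001,"rx":0,"ry":0,"rz":3},
  {"dx":0,"dy":0,"dz":0.0001,"rx":0,"ry":0,"rz":4},
  {"dx":0,"dy":0,"dz":0.0001,"rx":0,"ry":0,"rz":5},
  {"dx":0,"dy":0,"dz":0.0002,"rx":0,"ry":0,"rz":6},
  {"dx":0,"dy":0,"dz":0.0002,"rx":0,"ry":0,"rz":7},
  {"dx":0,"dy":0,"dz":0.0002,"rx":0,"ry":0,"rz":8},
  {"dx":0,"dy":0,"dz":0.0002,"rx":0,"ry":0,"rz":9},
  {"dx":0,"dy":0,"dz":0.0003,"rx":0,"ry":0,"rz":10},
])

```text
time_s: 10.5
tcp_pos: [0.6049, -0.004, 0.1706]
tool_rot: [3.14, -0.001, 1.142]
wrist_force: [3.0, -0.9, -0.5]
finger_gap: 0.665
```

```bash
python3 s.py
```

```text
10.5 [ 0.6049 -0.004   0.1706] [ 3.1399e+00 -1.4000e-03  1.1423e+00] j6 0.3442 F [ 3.03 -0.85 -0.55] M [-0.074 -0.391  0.086] eff6 -0.262 0.6646353682603331 dq6 0.207
```

>>> carry_out([
  {"dx":0,"dy":0,"dz":0,"rx":0,"ry":0,"rz":1},
  {"dx":0,"dy":0,"dz":0.0001,"rx":0,"ry":0,"rz":2},
  {"dx":0,"dy":0,"dz":0.0001,"rx":0,"ry":0,"rz":3},
  {"dx":0,"dy":0,"dz":0.0001,"rx":0,"ry":0,"rz":4},
  {"dx":0,"dy":0,"dz":0.0001,"rx":0,"ry":0,"rz":5},
  {"dx":0,"dy":0,"dz":0.0002,"rx":0,"ry":0,"rz":6},
  {"dx":0,"dy":0,"dz":0.0002,"rx":0,"ry":0,"rz":7},
  {"dx":0,"dy":0,"dz":0.0002,"rx":0,"ry":0,"rz":8},
  {"dx":0,"dy":0,"dz":0.0002,"rx":0,"ry":0,"rz":9},
  {"dx":0,"dy":0,"dz":0.0003,"rx":0,"ry":0,"rz":10},
])

```text
time_s: 11.33
tcp_pos: [0.605, -0.0041, 0.1703]
tool_rot: [3.14, -0.002, 0.966]
wrist_force: [3.4, -0.7, -1.3]
finger_gap: 0.666
```

```bash
python3 s.py
```

```text
11.33 [ 0.605  -0.0041  0.1703] [ 3.1399e+00 -1.8000e-03  9.6600e-01] j6 0.5205 F [ 3.44 -0.67 -1.26] M [-0.167 -0.515  0.064] eff6 -0.261 0.666427287149436 dq6 0.21
```

>>> carry_out([
  {"dx":-0.0001,"dy":-0.0002,"dz":0,"rx":0,"ry":0,"rz":1},
  {"dx":-0.0003,"dy":-0.0005,"dz":0.0001,"rx":0,"ry":0,"rz":2},
  {"dx":-0.0003,"dy":-0.0005,"dz":0.0001,"rx":0,"ry":0,"rz":3},
  {"dx":-0.0003,"dy":-0.0005,"dz":0.0001,"rx":0,"ry":0,"rz":4},
  {"dx":-0.0003,"dy":-0.0005,"dz":0.0001,"rx":0,"ry":0,"rz":5},
  {"dx":-0.0003,"dy":-0.0005,"dz":0.0002,"rx":0,"ry":0,"rz":6},
  {"dx":-0.0003,"dy":-0.0005,"dz":0.0002,"rx":0,"ry":0,"rz":7},
  {"dx":-0.0003,"dy":-0.0005,"dz":0.0002,"rx":0,"ry":0,"rz":8},
  {"dx":-0.0003,"dy":-0.0005,"dz":0.0002,"rx":0,"ry":0,"rz":9},
  {"dx":-0.0003,"dy":-0.0005,"dz":0.0002,"rx":0,"ry":0,"rz":10},
])

```text
time_s: 12.17
tcp_pos: [0.605, -0.0041, 0.1701]
tool_rot: [3.139, -0.003, 0.79]
wrist_force: [7.7, -1.2, -4.3]
finger_gap: 0.661
```

```bash
python3 s.py
```

```text
12.17 [ 0.605  -0.0041  0.1701] [ 3.1391e+00 -3.0000e-03  7.8960e-01] j6 0.6968 F [ 7.73 -1.18 -4.26] M [-0.162 -1.204  0.082] eff6 -0.254 0.6605144401785606 dq6 0.208
```

>>> carry_out([
  {"dx":0.0002,"dy":0.0002,"dz":0.0001,"rx":0,"ry":0,"rz":1},
  {"dx":0.0004,"dy":0.0004,"dz":0.0002,"rx":0,"ry":0,"rz":2},
  {"dx":0.0004,"dy":0.0004,"dz":0.0003,"rx":0,"ry":0,"rz":3},
  {"dx":0.0004,"dy":0.0004,"dz":0.0003,"rx":0,"ry":0,"rz":4},
  {"dx":0.0004,"dy":0.0004,"dz":0.0003,"rx":0,"ry":0,"rz":5},
  {"dx":0.0004,"dy":0.0004,"dz":0.0003,"rx":0,"ry":0,"rz":6},
  {"dx":0.0004,"dy":0.0004,"dz":0.0003,"rx":0,"ry":0,"rz":7},
  {"dx":0.0004,"dy":0.0004,"dz":0.0003,"rx":0,"ry":0,"rz":8},
  {"dx":0.0004,"dy":0.0004,"dz":0.0004,"rx":0,"ry":0,"rz":9},
  {"dx":0.0004,"dy":0.0004,"dz":0.0004,"rx":0,"ry":0,"rz":10},
])

```text
time_s: 13.0
tcp_pos: [0.6054, -0.0041, 0.1697]
tool_rot: [3.14, -0.003, 0.613]
wrist_force: [-3.4, -1.5, 3.8]
finger_gap: 0.664
```

```bash
python3 s.py
```

```text
13.0 [ 0.6054 -0.0041  0.1697] [ 3.1399e+00 -3.0000e-03  6.1330e-01] j6 0.8732 F [-3.42 -1.51  3.83] M [-0.274  0.542  0.012] eff6 -0.27 0.6640765105068556 dq6 0.209
```

>>> carry_out([
  {"dx":-0.0001,"dy":-0.0001,"dz":0,"rx":0,"ry":0,"rz":0.8},
  {"dx":-0.0001,"dy":-0.0001,"dz":0,"rx":0,"ry":0,"rz":1.6},
  {"dx":-0.0001,"dy":-0.0001,"dz":0,"rx":0,"ry":0,"rz":2.4},
  {"dx":-0.0001,"dy":-0.0001,"dz":0,"rx":0,"ry":0,"rz":3.2},
  {"dx":-0.0001,"dy":-0.0001,"dz":0.0001,"rx":0,"ry":0,"rz":4},
  {"dx":-0.0001,"dy":-0.0001,"dz":0.0001,"rx":0,"ry":0,"rz":4.8},
  {"dx":-0.0001,"dy":-0.0001,"dz":0.0001,"rx":0,"ry":0,"rz":5.6},
  {"dx":-0.0001,"dy":-0.0001,"dz":0.0001,"rx":0,"ry":0,"rz":6.4},
  {"dx":-0.0001,"dy":-0.0001,"dz":0.0001,"rx":0,"ry":0,"rz":7.2},
  {"dx":-0.0001,"dy":-0.0001,"dz":0.0001,"rx":0,"ry":0,"rz":8},
])

```text
time_s: 13.83
tcp_pos: [0.6053, -0.0042, 0.1696]
tool_rot: [3.14, -0.003, 0.472]
wrist_force: [0.6, -2.6, 1.5]
finger_gap: 0.666
```

```bash
python3 s.py
```

```text
13.83 [ 0.6053 -0.0042  0.1696] [ 3.1402 -0.0033  0.4723] j6 1.0142 F [ 0.59 -2.61  1.54] M [-0.443 -0.099  0.109] eff6 -0.195 0.6661377307130095 dq6 0.167
```

>>> carry_out([
  {"dx":0,"dy":0,"dz":0,"rx":0,"ry":0,"rz":0.8},
  {"dx":0,"dy":0,"dz":0,"rx":0,"ry":0,"rz":1.6},
  {"dx":0,"dy":0,"dz":0.0001,"rx":0,"ry":0,"rz":2.4},
  {"dx":0,"dy":0,"dz":0.0001,"rx":0,"ry":0,"rz":3.2},
  {"dx":0,"dy":0,"dz":0.0001,"rx":0,"ry":0,"rz":4},
  {"dx":0,"dy":0,"dz":0.0001,"rx":0,"ry":0,"rz":4.8},
  {"dx":0,"dy":0,"dz":0.0001,"rx":0,"ry":0,"rz":5.6},
  {"dx":0,"dy":0,"dz":0.0002,"rx":0,"ry":0,"rz":6.4},
  {"dx":0,"dy":0,"dz":0.0002,"rx":0,"ry":0,"rz":7.2},
  {"dx":0,"dy":0,"dz":0.0002,"rx":0,"ry":0,"rz":8},
])

```text
time_s: 14.67
tcp_pos: [0.6053, -0.0043, 0.1694]
tool_rot: [3.141, -0.003, 0.331]
wrist_force: [1.5, -2.7, 2.3]
finger_gap: 0.664
```

```bash
python3 s.py
```

```text
14.67 [ 0.6053 -0.0043  0.1694] [ 3.1405 -0.0035  0.3312] j6 1.1552 F [ 1.54 -2.74  2.26] M [-0.54  -0.2    0.066] eff6 -0.194 0.6644035409103106 dq6 0.166
```

>>> carry_out([
  {"dx":0,"dy":0,"dz":0,"rx":0,"ry":0,"rz":0.8},
  {"dx":0,"dy":0,"dz":0,"rx":0,"ry":0,"rz":1.6},
  {"dx":0,"dy":0,"dz":0.0001,"rx":0,"ry":0,"rz":2.4},
  {"dx":0,"dy":0,"dz":0.0001,"rx":0,"ry":0,"rz":3.2},
  {"dx":0,"dy":0,"dz":0.0001,"rx":0,"ry":0,"rz":4},
  {"dx":0,"dy":0,"dz":0.0001,"rx":0,"ry":0,"rz":4.8},
  {"dx":0,"dy":0,"dz":0.0001,"rx":0,"ry":0,"rz":5.6},
  {"dx":0,"dy":0,"dz":0.0001,"rx":0,"ry":0,"rz":6.4},
  {"dx":0,"dy":0,"dz":0.0002,"rx":0,"ry":0,"rz":7.2},
  {"dx":0,"dy":0,"dz":0.0002,"rx":0,"ry":0,"rz":8},
])

```text
time_s: 15.5
tcp_pos: [0.6053, -0.0043, 0.1691]
tool_rot: [3.141, -0.003, 0.19]
wrist_force: [1.2, -3.5, 0.6]
finger_gap: 0.662
```

```bash
python3 s.py
```

```text
15.5 [ 0.6053 -0.0043  0.1691] [ 3.141  -0.0035  0.1902] j6 1.2963 F [ 1.2  -3.53  0.6 ] M [-0.687 -0.146  0.105] eff6 -0.193 0.6615076706580262 dq6 0.167
```

>>> carry_out([
  {"dx":0,"dy":0.0001,"dz":0,"rx":0,"ry":0,"rz":0.8},
  {"dx":0,"dy":0.0002,"dz":0,"rx":0,"ry":0,"rz":1.6},
  {"dx":0,"dy":0.0002,"dz":0.0001,"rx":0,"ry":0,"rz":2.4},
  {"dx":0,"dy":0.0002,"dz":0.0001,"rx":0,"ry":0,"rz":3.2},
  {"dx":0,"dy":0.0002,"dz":0.0001,"rx":0,"ry":0,"rz":4},
  {"dx":0,"dy":0.0002,"dz":0.0001,"rx":0,"ry":0,"rz":4.8},
  {"dx":0,"dy":0.0002,"dz":0.0001,"rx":0,"ry":0,"rz":5.6},
  {"dx":0,"dy":0.0002,"dz":0.0001,"rx":0,"ry":0,"rz":6.4},
  {"dx":0,"dy":0.0002,"dz":0.0002,"rx":0,"ry":0,"rz":7.2},
  {"dx":0,"dy":0.0002,"dz":0.0002,"rx":0,"ry":0,"rz":8},
])

```text
time_s: 16.33
tcp_pos: [0.6054, -0.0045, 0.1689]
tool_rot: [3.142, -0.004, 0.049]
wrist_force: [1.4, -2.1, 0.9]
finger_gap: 0.669
```

```bash
python3 s.py
```

```text
16.33 [ 0.6054 -0.0045  0.1689] [ 3.1415 -0.0036  0.0492] j6 1.4369 F [ 1.43 -2.12  0.91] M [-0.33  -0.17   0.048] eff6 -0.194 0.6691980703759173 dq6 0.165
```

>>> carry_out([
  {"dx":0,"dy":0,"dz":0,"rx":0,"ry":0,"rz":0.8},
  {"dx":0,"dy":0,"dz":0,"rx":0,"ry":0,"rz":1.6},
  {"dx":0,"dy":0,"dz":0.0001,"rx":0,"ry":0,"rz":2.4},
  {"dx":0,"dy":0,"dz":0.0001,"rx":0,"ry":0,"rz":3.2},
  {"dx":0,"dy":0,"dz":0.0001,"rx":0,"ry":0,"rz":4},
  {"dx":0,"dy":0,"dz":0.0001,"rx":0,"ry":0,"rz":4.8},
  {"dx":0,"dy":0,"dz":0.0001,"rx":0,"ry":0,"rz":5.6},
  {"dx":0,"dy":0,"dz":0.0001,"rx":0,"ry":0,"rz":6.4},
  {"dx":0,"dy":0,"dz":0.0002,"rx":0,"ry":0,"rz":7.2},
  {"dx":0,"dy":0,"dz":0.0002,"rx":0,"ry":0,"rz":8},
])

```text
time_s: 17.17
tcp_pos: [0.6054, -0.0045, 0.1689]
tool_rot: [-3.141, -0.004, -0.092]
wrist_force: [0.0, -2.0, 1.8]
finger_gap: 0.665
```

```bash
python3 s.py
```

```text
17.17 [ 0.6054 -0.0045  0.1689] [-3.1413 -0.0037 -0.0917] j6 1.5779 F [ 0.01 -1.99  1.81] M [-0.475 -0.071  0.393] eff6 0.099 0.6652421223398489 dq6 0.166
```

It has met the O-ring: moment 0.39 N m and no more sinking. About 0.1 rad more is needed.

>>> carry_out([
  {"dx":0,"dy":0,"dz":0,"rx":0,"ry":0,"rz":0.6},
  {"dx":0,"dy":0,"dz":0,"rx":0,"ry":0,"rz":1.2},
  {"dx":0,"dy":0,"dz":0,"rx":0,"ry":0,"rz":1.8},
  {"dx":0,"dy":0,"dz":0,"rx":0,"ry":0,"rz":2.4},
  {"dx":0,"dy":0,"dz":0,"rx":0,"ry":0,"rz":3},
  {"dx":0,"dy":0,"dz":0,"rx":0,"ry":0,"rz":3.6},
  {"dx":0,"dy":0,"dz":0,"rx":0,"ry":0,"rz":4.2},
  {"dx":0,"dy":0,"dz":0,"rx":0,"ry":0,"rz":4.8},
  {"dx":0,"dy":0,"dz":0,"rx":0,"ry":0,"rz":5.4},
  {"dx":0,"dy":0,"dz":0,"rx":0,"ry":0,"rz":6},
])

```text
time_s: 18.0
tcp_pos: [0.6054, -0.0046, 0.1689]
tool_rot: [-3.141, -0.004, -0.197]
wrist_force: [1.3, -3.5, 1.7]
finger_gap: 0.666
```

```bash
python3 s.py
```

```text
18.0 [ 0.6054 -0.0046  0.1689] [-3.141  -0.0036 -0.1975] j6 1.6836 F [ 1.29 -3.52  1.73] M [-0.556 -0.021  0.482] eff6 0.265 0.6663605145106563 dq6 0.125
```

The moment is 0.48 N m, the joint-6 effort trend agrees, and it settles a touch further. Let go here, then rise.

>>> carry_out([
  {"dx":0,"dy":0,"dz":0,"rx":0,"ry":0,"rz":0},
  {"dx":0,"dy":0,"dz":0,"rx":0,"ry":0,"rz":0},
  {"dx":0,"dy":0,"dz":0,"rx":0,"ry":0,"rz":0},
  {"dx":0,"dy":0,"dz":0,"rx":0,"ry":0,"rz":0},
  {"dx":0,"dy":0,"dz":0,"rx":0,"ry":0,"rz":0},
  {"dx":0,"dy":0,"dz":0,"rx":0,"ry":0,"rz":0},
  {"dx":0,"dy":0,"dz":0,"rx":0,"ry":0,"rz":0},
  {"dx":0,"dy":0,"dz":0,"rx":0,"ry":0,"rz":0},
  {"dx":0,"dy":0,"dz":0,"rx":0,"ry":0,"rz":0},
  {"dx":0,"dy":0,"dz":0,"rx":0,"ry":0,"rz":0},
], claw=1)

```text
time_s: 18.83
tcp_pos: [0.6054, -0.0045, 0.1688]
tool_rot: [-3.141, -0.004, -0.197]
wrist_force: [-0.7, 0.2, -0.0]
finger_gap: 0.999
```

>>> carry_out([
  {"dx":0,"dy":0,"dz":-0.01,"rx":0,"ry":0,"rz":0},
  {"dx":0,"dy":0,"dz":-0.025,"rx":0,"ry":0,"rz":0},
  {"dx":0,"dy":0,"dz":-0.04,"rx":0,"ry":0,"rz":0},
  {"dx":0,"dy":0,"dz":-0.055,"rx":0,"ry":0,"rz":0},
  {"dx":0,"dy":0,"dz":-0.07,"rx":0,"ry":0,"rz":0},
  {"dx":0,"dy":0,"dz":-0.085,"rx":0,"ry":0,"rz":0},
  {"dx":0,"dy":0,"dz":-0.1,"rx":0,"ry":0,"rz":0},
  {"dx":0,"dy":0,"dz":-0.115,"rx":0,"ry":0,"rz":0},
  {"dx":0,"dy":0,"dz":-0.13,"rx":0,"ry":0,"rz":0},
  {"dx":0,"dy":0,"dz":-0.14,"rx":0,"ry":0,"rz":0},
], claw=1)

```text
time_s: 19.67
tcp_pos: [0.6051, -0.0046, 0.3112]
tool_rot: [-3.141, -0.006, -0.197]
wrist_force: [0.1, 0.5, 0.5]
finger_gap: 1.0
```

```bash
python3 s.py; python3 - <<'E'
from h import *
import cv2
f=grab_frame("wrist");cv2.imwrite("pics/w5.png",f["color"][:,:,::-1])
E
```

```text
19.67 [ 0.6051 -0.0046  0.3112] [-3.1407 -0.0057 -0.1975] j6 1.6837 F [0.14 0.5  0.45] M [ 0.01  -0.01  -0.002] eff6 -0.0 0.9999177252902645 dq6 0.001
```

View pics/w5.png

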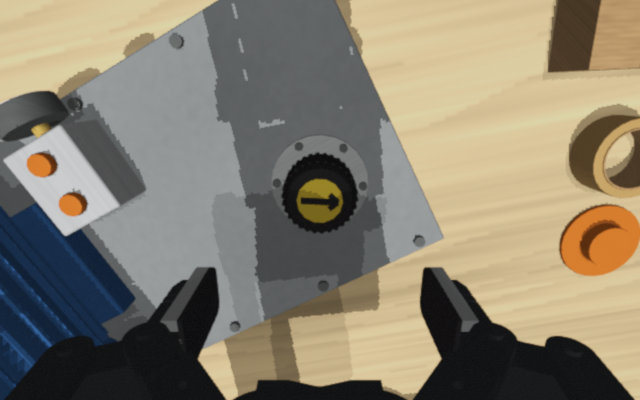

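The cap at (320,200) stands clear of the open fingers. Its arrow has kept its direction relative to the gripper, so it turned with the hand (about 3.06 rad) and shows no visible spring-back.

```bash
python3 -c "
from workcell import *
print(sign_off())"
```

```text
the job is handed in; nothing more can be done
None
```

I screwed the filler cap down clockwise by about 3.06 rad in one grasp, let go and rose clear. The job is handed in at about 20 s of the 61 s allowed.

- **Torque:** It read about 0.09 N m of thread drag until about 2.8 rad, where the cap met the O-ring. It then rose to 0.39 and 0.48 N m while turning. I stopped there, about 0.25 rad past meeting. The joint-6 effort agreed with the 0.48 N m.
- **Sinking:** The cap sank about 4.2 mm, then stopped at the O-ring.
- **After letting go:** Wrist force and moment are about zero. The last picture shows the cap seated and the open gripper clear above it. The arrow turned with the hand, with no visible spring-back. I moved nothing else on the bench.

**What went wrong or disagreed:**
- **First grasp missed.** The real fingertips sit about 39 mm behind the reported TCP, so the fingers closed on top of the cap and pressed it with about 15 N, under the 40 N limit. I opened, went lower and regripped.
- **Side loads.** During the turn there were brief side loads of up to about 8 N, and they disturbed single moment readings before the O-ring was met (as low as 0.01 N m).

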